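# Clear a stuck token from a coin mechanism

## Task

A token is stuck in the washer's coin mechanism on the service stand. Stand the grey parts tray on the counter under the mechanism's outlet, then press the return lever gently, never with more than 20 N, all the way down so that the token drops into the tray, and finish while still holding the lever fully down, because I want to clean the runway behind the open gate. Leave the cash box, the screwdriver and the cleaner can where they are.

Things in the scene. Friction and masses are not known exactly. Their poses are not given: they have to be found in the camera images.
- stand: Washer coin mechanism upright in a grey steel service stand fixed to the counter. Origin on the counter below the coin plane, mid-width; +x to its rear, +y to the side where the return lever sticks out. The mechanism fills x -13 to +60, y -48 to +48, z 85 to 225 mm; the space below is free. Its front gate plate swings out about 10 mm at the bottom as the lever is pressed.
- outlet (a point): The outlet: lower end of the coin runway, at x -3 mm, y 0, z 105 mm in the stand's frame. The stuck token stands just above it and falls straight down when the gate opens.
- foot_edge (a point): Middle of the front edge of the stand's foot plate, on the counter, 50 mm behind the stand's origin. The plate, 12 mm thick, reaches 100 mm to the rear and 95 mm to either side; at its front edge two uprights 10 mm wide, 54 mm either side of the middle, rise to z 198 mm. The tray must stay in front of this edge.
- return_lever (a joint): Angle of the return lever: 0 at rest, grows as its thumb pad is pressed down, 0.18 rad at its stop. It is sprung and comes back up when let go: about 3.5 N on the pad to start it, about 8 N at the stop. The token drops at about half travel; fully down means above 0.15 rad.
- lever_pad (a point): Centre of the top face of the lever's flat steel thumb pad (24 mm along the stand's x, 26 along its y, 6 thick), at rest 17.5 mm behind and 90 mm to the +y side of the stand's origin, 228 mm above the counter. The pivot is 110 mm away towards the stand's -y, so the pad goes down 20 mm in an arc to the stop. Free space below and around it, except the arm, 10 mm wide, to the mechanism.
- tray: Loose shallow parts tray of grey plastic, 130 mm along its x, 100 along its y, 33 high, floor 4 mm thick, 110 to 220 g. Origin at the centre of its underside. All four walls end in a rim 9 mm wide and 13 mm high (z 20 to 33), to be gripped across from above; rim centre lines 60.5 mm (short sides) and 45.5 mm (long sides) from the origin.
- token: Brass token, disc of 27 mm diameter, 3 mm thick, 14 g, standing on edge in the runway behind the gate, faces to front and rear. Origin at its centre.
- cash_box: Bystander: open steel cash box with a white front plate and a lock, about 140 x 100 mm, 86 mm high. Origin under its centre. It stands left or right of the stand, the tray on the other side.
- screwdriver: Bystander: screwdriver with a black handle lying on the counter to the rear right of the stand. Origin under its middle.
- cleaner_can: Bystander: closed aluminium spray can with a white cap, 52 mm diameter, 160 mm tall, standing to the rear left of the stand. Origin under its centre.
Mind the look-alikes: they are no part of the job. There is more than one size of the tray; the one meant has the size given above.

How it is judged (in metres and radians):
On the way, in this order (a step that is already met when the one before it is completed fails the run):
1. the tray stands flat on the counter under the outlet, let go, with the lever still up (height (world z) of tray below 0.006 m and angle between tray's own z axis and vertical below 0.06 rad and x of outlet in the frame of tray between -0.055 and 0.055 m and y of outlet in the frame of tray between -0.04 and 0.04 m and linear speed of tray below 0.02 m/s and contact force between the fingers and tray below 0.2 N and value of joint return_lever below 0.03 rad), for 0.2 s.
2. the lever is held fully down and the token lies in the tray (value of joint return_lever above 0.15 rad and contact force between any of the fingers, the arm and return_lever above 1.5 N and x of token in the frame of tray between -0.062 and 0.062 m and y of token in the frame of tray between -0.047 and 0.047 m and z of token in the frame of tray below 0.03 m), for 0.5 s.
At the end, for the whole second after the job is handed in: The robot holds the return lever fully down (above 0.15 of 0.18 rad) with 1.5 to 20 N on it; the token lies at rest in the tray, which stands flat on the counter, untouched, with the outlet over its inside (within 55 mm along and 40 mm across of its centre) (all of step 2 and contact force between anything else and return_lever below 20 N and height (world z) of tray below 0.006 m and angle between tray's own z axis and vertical below 0.06 rad and x of outlet in the frame of tray between -0.055 and 0.055 m and y of outlet in the frame of tray between -0.04 and 0.04 m and linear speed of token below 0.03 m/s and contact force between the fingers and tray below 0.2 N); the arm keeps its last pose, push and grip.
It fails at once if the return lever is pushed with more than 20 N (contact force between anything else and return_lever above 20 N).
It fails at once if a bystander (cash box, screwdriver, cleaner can) is moved more than 30 mm or the can or the box is tipped (distance of any of cash_box, screwdriver, cleaner_can from where it was at the start of the episode above 0.03 m or angle between any of cash_box, cleaner_can's own z axis and vertical above 0.3 rad).
It also fails if it takes over 64 s, if anything falls off the work surface, if the arm or the gripper's body presses on something with over 40 N, if the wrist force passes 120 N, or if a joint passes its speed limit or range.

## Robot

A 7-joint arm with a two-finger parallel gripper is mounted at the origin on the work surface. World frame = base frame: x ahead of the robot, y to its left, z up, the work surface at z = 0. Lengths are in mm, angles in rad, forces in N, time in s.
With the tool pointing down it reaches from about 400 to 875 mm from the base axis. Payload 6.5 kg.
Tool frame: the origin (TCP) lies at the very end of the fingers, on their centre line; the grasp point (between the pads) lies grasp_offset behind it (grasp_offset is the distance from the TCP to the grasp point, in mm); z points along the fingers, y is the line along which they close (so a half turn about z gives the same grasp; the last joint's range is limited). The gripper opens to 88 mm and grips with 3 to 60 N. Pads are 18 mm wide; open, the fingers measure 123 mm over their backs; the gripper's body (75 mm by 187 mm) begins 45 mm behind the grasp point.
Start: joints at [-1.271, 0.536, -0.004, 1.538, 0.003, 1.067, -0.071], TCP at [232.497, 606.989, 238.716] pointing down, gripper open.
Joint ranges: [-2.7, 2.7], [-0.37, 2.16], [-1.27, 1.26], [0.24, 2.4], [-1.31, 4.45], [0.19, 1.91], [-2.76, 2.76]. Speed limits (rad/s): [2.39, 2.39, 3.14, 3.14, 3.14, 3.14, 3.14].

## Interface

Orientations are given as a unit quaternion [w, x, y, z].
In Python, from station import observe, read_camera, finish_job, grasp_offset gives the robot as it stands.
- The arm moves only by the tool arm_command, never from a script. Its argument "increments" is a list of rows, each an object with "turn": the turn, a rotation vector about the world's x, y, z in rad, a list of three; "offset": the shift along the world's x, y, z in m, a list of three; "fingers": the opening, from 0 (shut) to 1 (fully open). In form: [{"turn": [ax, ay, az], "offset": [x, y, z], "fingers": fingers}, ...]. A call has 1 to 12 rows; each row shifts and turns the commanded pose from where the row before left it; what a row does not reach is not made up. A row lasts 1/10 s, in which the tool goes at most 50 mm and 8.59 degrees, less where a joint would pass 70% of its speed; a pose out of reach is approached as far as the arm can. A call with a gripper value outside its range is refused whole. The fingers move at their own pace and stop on an object; the grip force is fixed at half the most. Time passes only in rows, so rows that do not move let the fingers close. It gives the time, the measured TCP pose, the force, the opening and the grip force at its end, in the units of the state.
- observe(): the state, without advancing time (a new reading comes with each control period).
- read_camera(name): name is "scene" or "top"; returns a dict with "frame" (400x640x3 uint8, red, green, blue), "depth" (400x640 float32, mm along the optical axis (not along the pixel's ray), 0 where there is no reading), "mtx" (3x3 intrinsics, pixels), "xyz" and "rotation" of the camera in the world. Camera axes: x right, y down, z forward; pixel columns grow to the right and rows downward; lengths in mm; the calibration is good to about 2 mm. A picture is of the moment at which its call begins.
- finish_job(): hands the job in; it is judged then, once.
The state is a dict: "time": time; "joints": joint angles; "joint_velocities": joint speeds; "joint_torque": joint torques, N m; "tool_pos": TCP position; "orientation": TCP orientation; "ft_force": force on the tool from outside, world axes, zero at the start; "torque": the same for the moment, N m; "grip_width": finger opening in mm; "grasp_force": force on a finger pad.
Only numpy, scipy, OpenCV 4.12 (cv2) and the standard library are available. Lean on these libraries where they do the work, as an engineer would, in place of code of your own. Each camera call takes 0.05 s, during which the arm holds its last target. There are 200 camera calls.

## Working session

There is one attempt and no reset: what is moved stays moved. The work goes in short steps, Python scripts to look and compute and a tool call to move; the robot and the scene stay as the last step left them, time stands still between calls to the robot, and variables do not carry over. Pictures are saved under pics/ and viewed, at most 10 in all, crops included, and the job is handed in when it is done.

Besides the shell and the picture viewer there is one more tool, called after ">>>" by a JSON object that holds its "api" and its "payload". arm_command: Moves the arm, as the interface text tells. Its arguments: {"type":"object","properties":{"increments":{"type":"array"}},"required":["increments"]}

```bash
mkdir -p pics; cat > h.py <<'E'
import numpy as np,cv2
from station import *
def snap(n,f):
    c=read_camera(n); cv2.imwrite(f'pics/{f}.png',c['frame'][:,:,::-1]); np.savez(f'pics/{f}.npz',**c); return c
def world(c):
    m=c['mtx'];d=c['depth'];v,u=np.mgrid[0:400,0:640]
    p=np.stack([(u-m[0,2])/m[0,0]*d,(v-m[1,2])/m[1,1]*d,d],-1)
    return p@np.array(c['rotation']).T+np.array(c['xyz'])
E
python3 - <<'E'
from h import *
for n in('scene','top'):
    c=snap(n,n+'1'); print(n,c['xyz'],c['rotation'],c['mtx'])
print(observe(),grasp_offset)
E
```

```text
scene [1309.1798618   353.24443632  866.02421067] [-0.2190736   0.44884883  0.78043274 -0.37611995] [[368.26291712   0.         314.92314147]
 [  0.         368.26291712 196.13921601]
 [  0.           0.           1.        ]]
top [ 404.81673649  -89.93500849 1809.52796498] [ 0.02598555 -0.6995242   0.71376528 -0.02301687] [[513.92100819   0.         323.40985401]
 [  0.         513.92100819 194.53650672]
 [  0.           0.           1.        ]]
{'time': 0.1, 'joints': array([-1.27119175,  0.53708852, -0.004439  ,  1.53872673,  0.0026121 ,
        1.06733948, -0.07120336]), 'joint_velocities': array([-0.00081721, -0.0032205 ,  0.00115986, -0.0021863 , -0.00142108,
        0.00034076, -0.00066382]), 'joint_torque': array([ 3.52224641e-03, -5.72079957e+01,  9.94488671e-01, -2.52232540e+01,
       -5.60934807e-02,  1.34928009e-02,  1.22759428e-05]), 'tool_pos': array([232.32516654, 606.47876592, 237.94649072]), 'orientation': array([-7.93157934e-05,  1.81847571e-01,  9.83326424e-01, -7.74137821e-04]), 'ft_force': array([-0.76002853, -1.1996972 ,  0.04414669]), 'torque': array([ 0.06390202,  0.00783054, -0.02611381]), 'grasp_force': 0.0, 'grip_width': 88.21504140762963} 18.700000000000003
```

View pics/scene1.png

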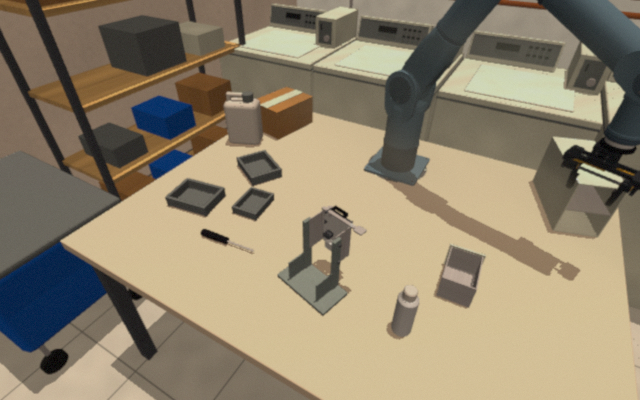

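View pics/top1.png

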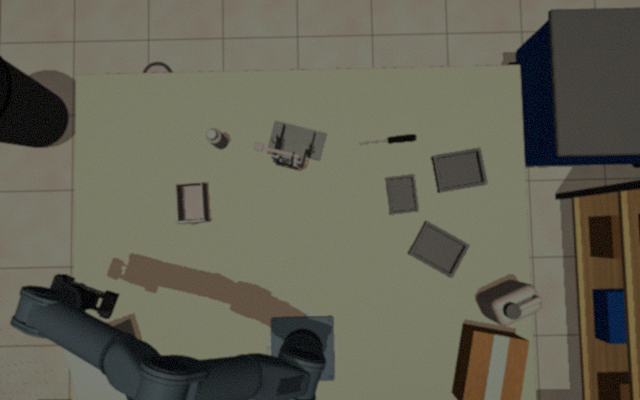

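Scene: mechanism at (330,235), lever pad at (360,230), three trays on its right side. Top: stand at (292,145), pad at (259,147); trays at (402,194), (459,170), (438,248); cash box (193,202), can (217,137), screwdriver (390,139).

```bash
sed -i "s/np.array(c\['rotation'\]).T/Rotation.from_quat(np.array(c['rotation'])[[1,2,3,0]]).as_matrix().T/; 1a from scipy.spatial.transform import Rotation" h.py
python3 - <<'E'
from h import *
c=np.load('pics/top1.npz');P=world(c);z=P[...,2]
print('counter z',np.median(z[270:300,380:400]))
# trays: rims
for n,(u,v) in dict(A=(402,194),B=(459,170),C=(438,248)).items():
    s=P[v-40:v+40,u-40:u+40].reshape(-1,3); s=s[(s[:,2]>24)&(s[:,2]<42)]
    ok=np.hypot(*(s[:,:2]-P[v,u,:2]).T)<100; s=s[ok]
    r=cv2.minAreaRect(s[:,:2].astype(np.float32)); print(n,r,s[:,2].mean(),len(s),'floor',P[v,u])
for n in('top1','scene1'):
    c=np.load(f'pics/{n}.npz');P=world(c);z=P[...,2];m=(P[...,0]>450)&(P[...,0]<850)
    for nm,lo,hi,yl,yh in(('foot',7,17,-180,150),('cash',75,95,150,400),('pad',222,234,0,180),('mech',215,222,-150,100),('upr',190,202,-150,120)):
        k=m&(z>lo)&(z<hi)&(P[...,1]>yl)&(P[...,1]<yh); q=P[k]
        if len(q)>3: print(n,nm,len(q),q.mean(0),cv2.minAreaRect(q[:,:2].astype(np.float32)))
c=np.load('pics/top1.npz');P=world(c)
f=np.vstack([cv2.resize(np.load('pics/top1.npz')['frame'][110:185,240:340,::-1],(800,600),interpolation=cv2.INTER_CUBIC)]);cv2.imwrite('pics/crop1.png',f)
print(P[147,256:264].round(0)); 
f=cv2.resize(np.load('pics/scene1.npz')['frame'][195:315,270:430,::-1],(800,600),interpolation=cv2.INTER_CUBIC);cv2.imwrite('pics/crop2.png',f)
E
```

```text
counter z -1.3585019051631662
A ((525.16162109375, -355.9315185546875), (130.15756225585938, 101.04633331298828), 5.6679792404174805) 31.255227737268534 320 floor [ 526.90226659 -361.04923369   -1.84655532]
B ((605.6646728515625, -558.2559814453125), (130.07705688476562, 172.49542236328125), 8.764591217041016) 36.93448422326692 373 floor [ 607.89522812 -565.13995673   -1.39990244]
C ((332.9056396484375, -475.3330078125), (169.6630859375, 130.54623413085938), 59.578094482421875) 37.102387466274685 382 floor [ 3.34797006e+02 -4.80925134e+02 -2.11045101e-01]
top1 foot 1066 [706.23518036  -4.53285229  10.80744042] ((648.597412109375, -15.543136596679688), (394.47454833984375, 327.45489501953125), 0.531038224697113)
top1 cash 76 [588.93538338 315.20972307  81.02872654] ((604.982177734375, 335.080322265625), (103.42163848876953, 293.3293762207031), 74.95706939697266)
top1 pad 158 [654.90039775  68.59736009 226.40501301] ((644.6248168945312, 66.93087005615234), (131.8747100830078, 43.514549255371094), 74.15079498291016)
top1 mech 84 [635.28654194  31.36753768 219.20382596] ((636.75531005859
[... 467 characters left out ...]
9609375, 338.6102294921875), (107.41728210449219, 325.1020812988281), 77.20893096923828)
scene1 pad 231 [659.91819814  70.56264151 225.68276058] ((649.6588745117188, 65.90016174316406), (134.73329162597656, 41.73992919921875), 73.93667602539062)
scene1 mech 92 [630.06225439  31.19044815 219.57582963] ((637.3529663085938, 40.94184494018555), (95.470703125, 40.891578674316406), 77.04415893554688)
scene1 upr 244 [667.93829139  27.95414616 196.27180669] ((663.3544311523438, 24.549617767333984), (120.97977447509766, 87.92937469482422), 75.68324279785156)
[[667. 122. 227.]
 [667. 119. 228.]
 [667. 116. 226.]
 [667. 113. 228.]
 [666. 109. 231.]
 [667. 107. 225.]
 [667. 104. 226.]
 [668. 101. 220.]]
```

View pics/crop1.png

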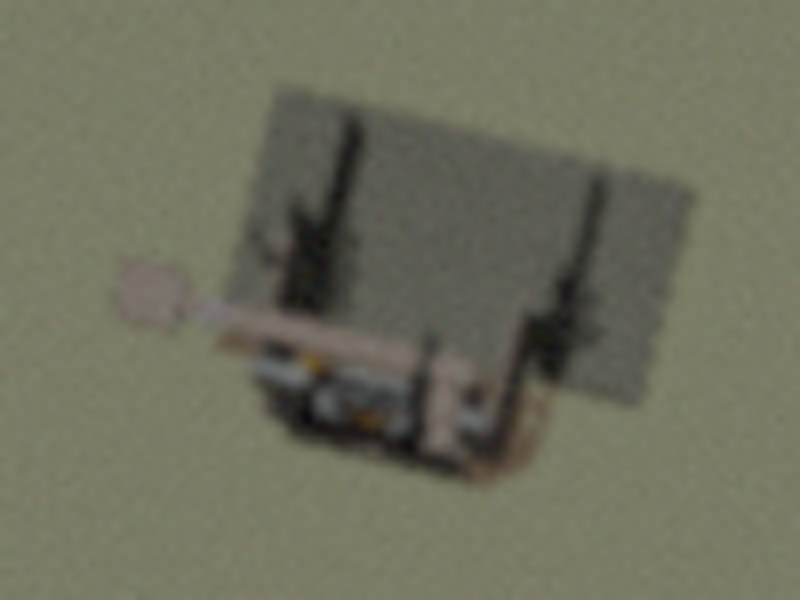

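View pics/crop2.png

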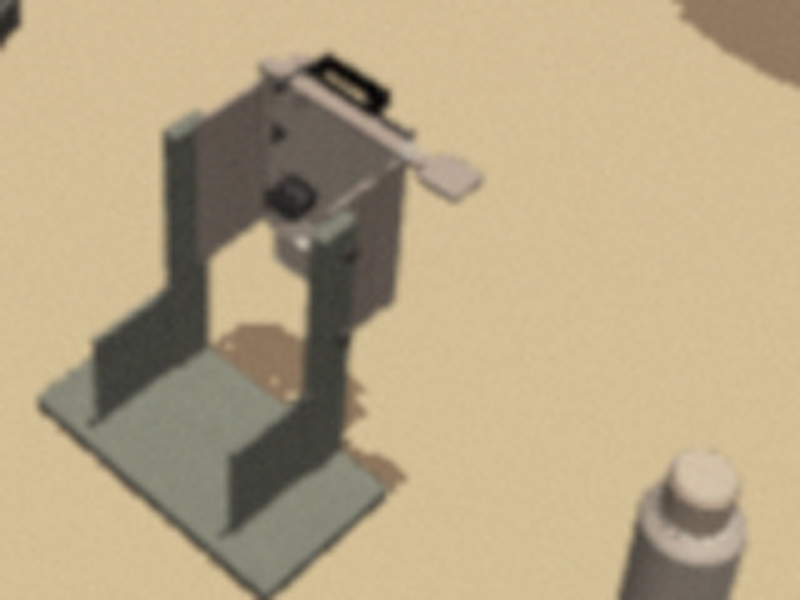

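Pad in crop1 at (152,293), foot plate corners (280,90), (695,190), (640,400). Tray A (130×101, height 31) is the right one, B and C are bigger. Stand origin ≈ (632,33), yaw −14.8°, predicted pad (672,116) against measured (667,113). Setting out.

>>> {"api": "arm_command", "payload": {"increments": [{"turn": [0, 0, 0], "offset": [0, 0, 0.045], "fingers": 1}, {"turn": [0, 0, 0.1], "offset": [0.018, -0.034, 0.01], "fingers": 1}, {"turn": [0, 0, 0.1], "offset": [0.018, -0.034, 0], "fingers": 1}, {"turn": [0, 0, 0.1], "offset": [0.018, -0.034, 0], "fingers": 1}, {"turn": [0, 0, 0.1], "offset": [0.018, -0.034, 0], "fingers": 1}, {"turn": [0, 0, 0.06], "offset": [0.018, -0.034, 0], "fingers": 1}, {"turn": [0, 0, 0], "offset": [0.018, -0.034, 0], "fingers": 1}, {"turn": [0, 0, 0], "offset": [0.018, -0.034, 0], "fingers": 1}, {"turn": [0, 0, 0], "offset": [0.018, -0.034, 0], "fingers": 1}, {"turn": [0, 0, 0], "offset": [0.018, -0.034, 0], "fingers": 1}, {"turn": [0, 0, 0], "offset": [0.018, -0.034, 0], "fingers": 1}, {"turn": [0, 0, 0], "offset": [0, 0, 0], "fingers": 1}]}}

```text
time: 1.3
tool_pos: [415.0, 261.6, 293.6]
orientation: [0.0, -0.043, 0.999, -0.001]
ft_force: [0.5, -0.2, -0.2]
grip_width: 88.3
grasp_force: 0.0
```

```bash
python3 - <<'E'
from h import *
s=observe();print(s['time'],s['joints'],s['tool_pos'],Rotation.from_quat(s['orientation'][[1,2,3,0]]).as_matrix())
E
```

```text
1.3 [-0.7073125   0.20058013  0.05943668  1.88997143 -0.01087633  1.05233238
  1.01306341] [414.9819612  261.55955921 293.55610157] [[-9.96309930e-01 -8.58255169e-02  7.09942439e-04]
 [-8.58270185e-02  9.96307018e-01 -2.45940679e-03]
 [-4.96240776e-04 -2.51126365e-03 -9.99996724e-01]]
```

>>> {"api": "arm_command", "payload": {"increments": [{"turn": [0, 0, 0], "offset": [0.0045, -0.04, 0], "fingers": 1}, {"turn": [0, 0, 0], "offset": [0.0045, -0.04, 0], "fingers": 1}, {"turn": [0, 0, 0], "offset": [0.0045, -0.04, 0], "fingers": 1}, {"turn": [0, 0, 0], "offset": [0.0045, -0.04, 0], "fingers": 1}, {"turn": [0, 0, 0], "offset": [0.0045, -0.04, 0], "fingers": 1}, {"turn": [0, 0, 0], "offset": [0.0045, -0.04, 0], "fingers": 1}, {"turn": [0, 0, 0], "offset": [0.0045, -0.04, 0], "fingers": 1}, {"turn": [0, 0, 0], "offset": [0.0045, -0.04, 0], "fingers": 1}, {"turn": [0, 0, 0], "offset": [0.0045, -0.04, 0], "fingers": 1}, {"turn": [0, 0, 0], "offset": [0.0045, -0.04, 0], "fingers": 1}, {"turn": [0, 0, 0], "offset": [0.0045, -0.04, 0], "fingers": 1}, {"turn": [0, 0, 0], "offset": [0.0045, -0.04, 0], "fingers": 1}]}}

```text
time: 2.5
tool_pos: [466.8, -213.7, 293.6]
orientation: [-0.0, -0.048, 0.999, 0.0]
ft_force: [0.2, 0.1, -0.7]
grip_width: 88.2
grasp_force: 0.0
```

>>> {"api": "arm_command", "payload": {"increments": [{"turn": [0, 0, 0], "offset": [0.005, -0.037, 0], "fingers": 1}, {"turn": [0, 0, 0], "offset": [0.005, -0.037, 0], "fingers": 1}, {"turn": [0, 0, 0], "offset": [0.005, -0.037, -0.02], "fingers": 1}, {"turn": [0, 0, 0], "offset": [0.005, -0.037, -0.03], "fingers": 1}, {"turn": [0, 0, 0], "offset": [0.005, -0.037, -0.03], "fingers": 1}, {"turn": [0, 0, 0], "offset": [0, 0, -0.04], "fingers": 1}, {"turn": [0, 0, 0], "offset": [0, 0, -0.04], "fingers": 1}, {"turn": [0, 0, 0], "offset": [0, 0, -0.03], "fingers": 1}, {"turn": [0, 0, 0], "offset": [0, 0, 0], "fingers": 1}, {"turn": [0, 0, 0], "offset": [0, 0, 0], "fingers": 1}]}}

```text
time: 3.5
tool_pos: [491.9, -397.6, 103.9]
orientation: [-0.0, -0.047, 0.999, 0.0]
ft_force: [-0.4, -0.2, -0.0]
grip_width: 88.1
grasp_force: 0.0
```

```bash
python3 - <<'E'
from h import *
s=observe();print(s['time'],s['joints'],s['tool_pos'],s['orientation'])
a,b=snap('top','top2'),snap('scene','scene2')
f=[cv2.resize(a['frame'][140:260,350:480],None,fx=3.2,fy=3.2,interpolation=2),cv2.resize(b['frame'][130:250,140:290],None,fx=2.5,fy=3.2,interpolation=2)]
cv2.imwrite('pics/close2.png',np.hstack(f)[:,:,::-1])
E
```

```text
3.5 [ 0.33515638  0.70253232  0.3953159   1.69614198 -0.34949603  0.81393468
  2.55444031] [ 491.92194515 -397.61433498  103.9393812 ] [-1.78436586e-04 -4.73878335e-02  9.98876525e-01  2.19554902e-04]
```

View pics/close2.png

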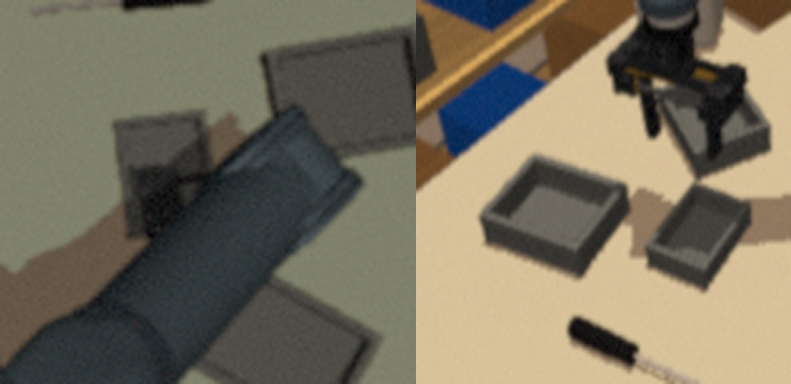

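The picture shows the hand above tray A's far right corner (scene crop: fingers at (655,120) and (713,140)); the shadow agrees. Small correction, then descend and grip.

>>> {"api": "arm_command", "payload": {"increments": [{"turn": [0, 0, 0], "offset": [0.003, -0.007, 0], "fingers": 1}, {"turn": [0, 0, 0], "offset": [0, 0, -0.03], "fingers": 1}, {"turn": [0, 0, 0], "offset": [0, 0, -0.03], "fingers": 1}, {"turn": [0, 0, 0], "offset": [0, 0, -0.02], "fingers": 1}, {"turn": [0, 0, 0], "offset": [0, 0, -0.012], "fingers": 1}, {"turn": [0, 0, 0], "offset": [0, 0, 0], "fingers": 1}]}}

```text
time: 4.2
tool_pos: [494.3, -405.1, 11.2]
orientation: [-0.0, -0.047, 0.999, 0.0]
ft_force: [-0.2, 1.3, -0.3]
grip_width: 88.3
grasp_force: 0.0
```

>>> {"api": "arm_command", "payload": {"increments": [{"turn": [0, 0, 0], "offset": [0, 0, 0], "fingers": 0}, {"turn": [0, 0, 0], "offset": [0, 0, 0], "fingers": 0}, {"turn": [0, 0, 0], "offset": [0, 0, 0], "fingers": 0}, {"turn": [0, 0, 0], "offset": [0, 0, 0], "fingers": 0}, {"turn": [0, 0, 0], "offset": [0, 0, 0], "fingers": 0}, {"turn": [0, 0, 0], "offset": [0, 0, 0], "fingers": 0}, {"turn": [0, 0, 0], "offset": [0, 0, 0], "fingers": 0}, {"turn": [0, 0, 0], "offset": [0, 0, 0], "fingers": 0}, {"turn": [0, 0, 0], "offset": [0, 0, 0], "fingers": 0}, {"turn": [0, 0, 0], "offset": [0, 0, 0], "fingers": 0}]}}

```text
time: 5.2
tool_pos: [494.5, -405.0, 11.7]
orientation: [-0.0, -0.047, 0.999, 0.0]
ft_force: [-0.2, 0.4, 0.4]
grip_width: 9.8
grasp_force: 0.0
```

>>> {"api": "arm_command", "payload": {"increments": [{"turn": [0, 0, 0], "offset": [0, 0, 0], "fingers": 0}, {"turn": [0, 0, 0], "offset": [0, 0, 0], "fingers": 0}, {"turn": [0, 0, 0], "offset": [0, 0, 0], "fingers": 0}, {"turn": [0, 0, 0], "offset": [0, 0, 0], "fingers": 0}]}}

```text
time: 5.6
tool_pos: [494.5, -405.0, 11.7]
orientation: [0.0, -0.047, 0.999, -0.0]
ft_force: [-0.5, -0.1, -1.0]
grip_width: 8.6
grasp_force: 30.0
```

>>> {"api": "arm_command", "payload": {"increments": [{"turn": [0, 0, 0], "offset": [0, 0, 0.01], "fingers": 0}, {"turn": [0, 0, 0], "offset": [0, 0, 0.012], "fingers": 0}, {"turn": [0, 0, -0.03], "offset": [0, 0.015, 0], "fingers": 0}, {"turn": [0, 0, -0.04], "offset": [0, 0.03, 0], "fingers": 0}, {"turn": [0, 0, -0.04], "offset": [0, 0.035, 0], "fingers": 0}, {"turn": [0, 0, -0.04], "offset": [0, 0.035, 0], "fingers": 0}, {"turn": [0, 0, -0.04], "offset": [0, 0.035, 0], "fingers": 0}, {"turn": [0, 0, -0.04], "offset": [0, 0.035, 0], "fingers": 0}, {"turn": [0, 0, -0.04], "offset": [0, 0.035, 0], "fingers": 0}, {"turn": [0, 0, -0.04], "offset": [0, 0.035, 0], "fingers": 0}, {"turn": [0, 0, -0.042], "offset": [0, 0.035, 0], "fingers": 0}, {"turn": [0, 0, 0], "offset": [0, 0.03, 0], "fingers": 0}]}}

```text
time: 6.8
tool_pos: [495.0, -82.8, 34.7]
orientation: [0.001, 0.129, 0.992, 0.001]
ft_force: [0.1, 0.1, -3.1]
grip_width: 8.4
grasp_force: 30.1
```

>>> {"api": "arm_command", "payload": {"increments": [{"turn": [0, 0, 0], "offset": [0.01, 0.025, 0], "fingers": 0}, {"turn": [0, 0, 0], "offset": [0.015, 0.025, 0], "fingers": 0}, {"turn": [0, 0, 0], "offset": [0.017, 0.025, 0], "fingers": 0}, {"turn": [0, 0, 0], "offset": [0.015, 0.015, 0], "fingers": 0}, {"turn": [0, 0, 0], "offset": [0, 0, 0], "fingers": 0}, {"turn": [0, 0, 0], "offset": [0, 0, 0], "fingers": 0}]}}

```text
time: 7.4
tool_pos: [551.7, 5.1, 34.4]
orientation: [0.0, 0.128, 0.992, 0.0]
ft_force: [0.2, -0.4, -1.6]
grip_width: 8.2
grasp_force: 30.1
```

```bash
python3 - <<'E'
from h import *
s=observe();print(s['time'],s['joints'],s['tool_pos'],s['orientation'],s['ft_force'],s['grip_width'])
a,b=snap('top','top3'),snap('scene','scene3')
f=[cv2.resize(a['frame'][110:230,230:355],None,fx=3.2,fy=3.2,interpolation=2),cv2.resize(b['frame'][170:320,270:420],None,fx=2.56,fy=2.56,interpolation=2)]
cv2.imwrite('pics/close3.png',np.hstack(f)[:,:,::-1])
E
```

```text
7.4 [-0.44188734  0.73368625  0.46938071  1.93429806 -0.56171905  0.60488226
  1.70972738] [551.68626615   5.09891349  34.38763324] [3.18594242e-04 1.28107443e-01 9.91760241e-01 7.15191864e-05] [ 0.18458483 -0.42896485 -1.58708162] 8.193754373207023
```

View pics/close3.png

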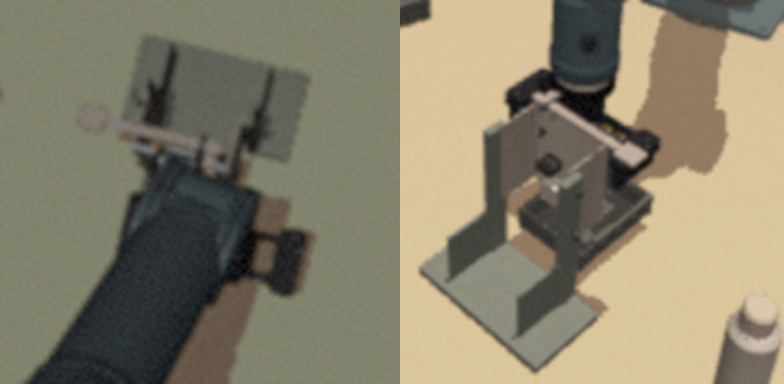

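The tray hangs under the mechanism in front of the foot (scene crop: tray at (585,225), foot edge behind it). Lower and let go.

>>> {"api": "arm_command", "payload": {"increments": [{"turn": [0, 0, 0], "offset": [0, 0, -0.008], "fingers": 0}, {"turn": [0, 0, 0], "offset": [0, 0, -0.008], "fingers": 0}, {"turn": [0, 0, 0], "offset": [0, 0, -0.004], "fingers": 0}, {"turn": [0, 0, 0], "offset": [0, 0, -0.002], "fingers": 0}, {"turn": [0, 0, 0], "offset": [0, 0, 0], "fingers": 0}, {"turn": [0, 0, 0], "offset": [0, 0, 0], "fingers": 0.1}, {"turn": [0, 0, 0], "offset": [0, 0, 0], "fingers": 0.3}, {"turn": [0, 0, 0], "offset": [0, 0, 0], "fingers": 0.3}, {"turn": [0, 0, 0], "offset": [0, 0, 0], "fingers": 0.3}, {"turn": [0, 0, 0], "offset": [0, 0, 0], "fingers": 0.3}, {"turn": [0, 0, 0], "offset": [0, 0, 0], "fingers": 0.3}]}}

```text
time: 8.6
tool_pos: [551.6, 5.1, 11.7]
orientation: [0.0, 0.128, 0.992, 0.0]
ft_force: [-0.6, -0.4, 0.2]
grip_width: 26.7
grasp_force: 0.0
```

>>> {"api": "arm_command", "payload": {"increments": [{"turn": [0, 0, 0], "offset": [0, 0, 0.015], "fingers": 0.3}, {"turn": [0, 0, 0], "offset": [0, 0, 0.03], "fingers": 0.3}, {"turn": [0, 0, 0], "offset": [-0.03, 0.008, 0.005], "fingers": 0.3}, {"turn": [0, 0, 0], "offset": [-0.04, 0.01, 0], "fingers": 0.1}, {"turn": [0, 0, 0], "offset": [-0.02, 0.005, 0.02], "fingers": 0}, {"turn": [0, 0, 0], "offset": [0, 0, 0.04], "fingers": 0}, {"turn": [0, 0, 0], "offset": [0, 0, 0.045], "fingers": 0}, {"turn": [0, 0, 0], "offset": [0, 0, 0.045], "fingers": 0}, {"turn": [0, 0, 0], "offset": [0, 0, 0.045], "fingers": 0}, {"turn": [0, 0, 0], "offset": [0, 0, 0.045], "fingers": 0}, {"turn": [0, 0, 0], "offset": [0, 0, 0.02], "fingers": 0}, {"turn": [0, 0, 0], "offset": [0, 0, 0], "fingers": 0}]}}

```text
time: 9.8
tool_pos: [463.0, 27.8, 325.1]
orientation: [0.003, 0.129, 0.992, 0.002]
ft_force: [0.0, -0.1, -0.9]
grip_width: 0.5
grasp_force: 0.0
```

```bash
python3 - <<'E'
from h import *
s=observe();print(s['time'],s['joints'],s['tool_pos'],s['ft_force'],s['grip_width'])
a,b=snap('top','top4'),snap('scene','scene4')
cv2.imwrite('pics/close4.png',cv2.resize(b['frame'][170:320,270:440],None,fx=3.5,fy=3.5,interpolation=2)[:,:,::-1])
P=world(b);q=P[(P[...,2]>222)&(P[...,2]<234)&(P[...,1]>97)&(P[...,1]<150)&(P[...,0]>630)&(P[...,0]<700)];print('pad',len(q),q.mean(0),q.min(0),q.max(0))
P=world(a);q=P[(P[...,2]>220)&(P[...,2]<234)&(P[...,1]>97)&(P[...,1]<150)&(P[...,0]>640)&(P[...,0]<700)];print('padtop',len(q),q.mean(0) if len(q) else 0)
P=world(b);q=P[(P[...,2]>24)&(P[...,2]<40)&(P[...,1]>-70)&(P[...,1]<110)&(P[...,0]>450)&(P[...,0]<650)];print('rim',len(q),cv2.minAreaRect(q[:,:2].astype(np.float32)))
E
```

```text
9.8 [-0.89044676  0.12875751  0.81791941  1.94312391 -0.10834037  1.10640282
  1.28387198] [463.02045053  27.81178753 325.14290437] [ 0.01211249 -0.09707069 -0.94388595] 0.5204111757608283
pad 85 [673.68139781 114.93098611 227.416798  ] [659.40705334  97.84967642 222.33579683] [687.71534566 129.59082279 230.53167161]
padtop 65 [668.05937674 112.46872146 226.43312084]
rim 224 ((598.4627685546875, 41.74935531616211), (101.48324584960938, 130.10328674316406), 74.90240478515625)
```

View pics/close4.png

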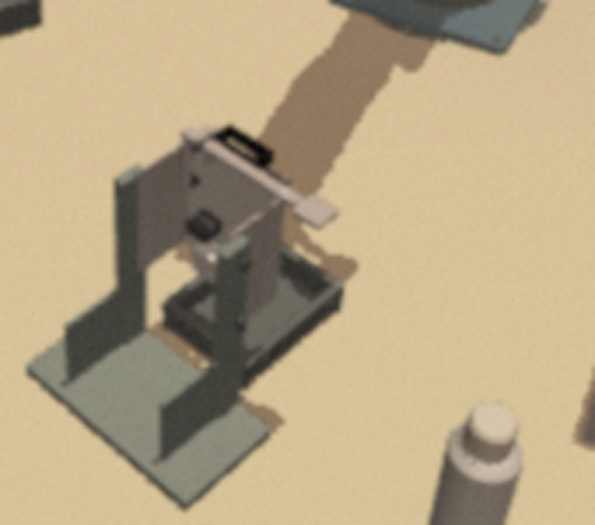

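Tray placed flat at (598,42), outlet 31 mm along and 0 across in its frame. Pad at (671,115). Next, hover over it.

>>> {"api": "arm_command", "payload": {"increments": [{"turn": [0, 0, 0], "offset": [0.035, 0.0155, 0], "fingers": 0}, {"turn": [0, 0, 0], "offset": [0.035, 0.0155, 0], "fingers": 0}, {"turn": [0, 0, 0], "offset": [0.035, 0.0155, 0], "fingers": 0}, {"turn": [0, 0, 0], "offset": [0.035, 0.0155, 0], "fingers": 0}, {"turn": [0, 0, 0], "offset": [0.035, 0.0155, 0], "fingers": 0}, {"turn": [0, 0, 0], "offset": [0.035, 0.0155, 0], "fingers": 0}, {"turn": [0, 0, 0], "offset": [0, 0, -0.025], "fingers": 0}, {"turn": [0, 0, 0], "offset": [0, 0, -0.025], "fingers": 0}, {"turn": [0, 0, 0], "offset": [0, 0, -0.025], "fingers": 0}, {"turn": [0, 0, 0], "offset": [0, 0, 0], "fingers": 0}, {"turn": [0, 0, 0], "offset": [0, 0, 0], "fingers": 0}]}}

```text
time: 11.0
tool_pos: [670.9, 120.5, 245.8]
orientation: [-0.001, 0.129, 0.992, -0.001]
ft_force: [-0.2, -0.4, 0.2]
grip_width: 0.8
grasp_force: 0.0
```

```bash
python3 - <<'E'
from h import *
s=observe();print(s['time'],s['joints'],s['tool_pos'],s['orientation'],s['ft_force'],s['grip_width'])
a,b=snap('top','top5'),snap('scene','scene5')
cv2.imwrite('pics/close5.png',cv2.resize(b['frame'][170:320,270:440],None,fx=3.5,fy=3.5,interpolation=2)[:,:,::-1])
E
```

```text
11.0 [-0.67178771  0.67500622  0.69272544  1.46477301 -0.4482657   1.16627393
  1.40347577] [670.90419521 120.47048915 245.83574685] [-1.04947984e-03  1.28902637e-01  9.91656511e-01 -6.11252877e-04] [-0.16274695 -0.41044087  0.24050017] 0.8121274792423377
```

View pics/close5.png

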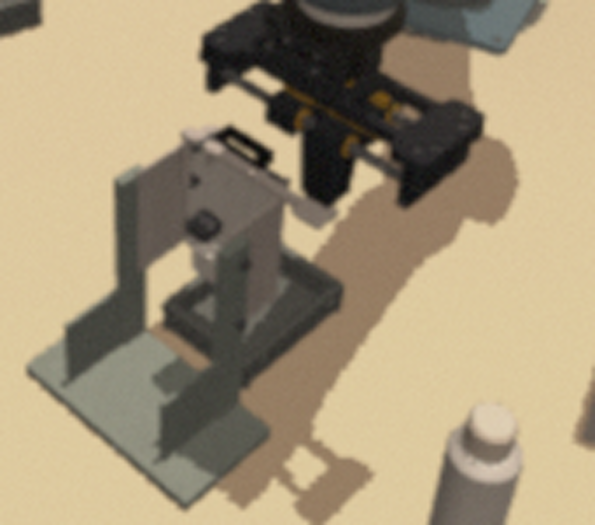

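The tip is at crop (328,203), the pad at (313,210); checking by projection.

```bash
python3 - <<'E'
from h import *
c=np.load('pics/scene5.npz');R=Rotation.from_quat(c['rotation'][[1,2,3,0]]).as_matrix()
for p in((671,120.5,246),(671,115,228),(671,120.5,228)):
    q=c['mtx']@(R.T@(np.array(p)-c['xyz']));print((q[:2]/q[2]-[270,170])*3.5)
E
```

```text
[321.1698171  191.92860947]
[312.04783081 207.76606024]
[319.07109328 210.45561178]
```

>>> {"api": "arm_command", "payload": {"increments": [{"turn": [0, 0, 0], "offset": [0, 0, -0.005], "fingers": 0}, {"turn": [0, 0, 0], "offset": [0, 0, -0.005], "fingers": 0}, {"turn": [0, 0, 0], "offset": [0, 0, -0.003], "fingers": 0}, {"turn": [0, 0, 0], "offset": [0, 0, -0.002], "fingers": 0}, {"turn": [0, 0, 0], "offset": [0, 0, -0.001], "fingers": 0}, {"turn": [0, 0, 0], "offset": [0, 0, -0.001], "fingers": 0}, {"turn": [0, 0, 0], "offset": [0, 0, -0.001], "fingers": 0}, {"turn": [0, 0, 0], "offset": [0, 0, 0], "fingers": 0}, {"turn": [0, 0, 0], "offset": [0, 0, 0], "fingers": 0}]}}

```text
time: 12.0
tool_pos: [671.6, 121.0, 229.1]
orientation: [0.0, 0.129, 0.992, 0.0]
ft_force: [-1.7, -0.8, 1.8]
grip_width: 0.4
grasp_force: 1.4
```

>>> {"api": "arm_command", "payload": {"increments": [{"turn": [0, 0, 0], "offset": [0, 0, -0.001], "fingers": 0}, {"turn": [0, 0, 0], "offset": [0, 0, -0.001], "fingers": 0}, {"turn": [0, 0, 0], "offset": [0, 0, -0.001], "fingers": 0}, {"turn": [0, 0, 0], "offset": [0, 0, -0.001], "fingers": 0}, {"turn": [0, 0, 0], "offset": [0, 0, 0], "fingers": 0}, {"turn": [0, 0, 0], "offset": [0, 0, 0], "fingers": 0}]}}

```text
time: 12.6
tool_pos: [671.6, 121.0, 224.8]
orientation: [0.0, 0.129, 0.992, 0.0]
ft_force: [-1.1, -0.6, 3.9]
grip_width: 0.4
grasp_force: 2.1
```

>>> {"api": "arm_command", "payload": {"increments": [{"turn": [0, 0, 0], "offset": [0, 0, -0.001], "fingers": 0}, {"turn": [0, 0, 0], "offset": [0, 0, -0.001], "fingers": 0}, {"turn": [0, 0, 0], "offset": [0, 0, -0.001], "fingers": 0}, {"turn": [0, 0, 0], "offset": [0, 0, -0.001], "fingers": 0}, {"turn": [0, 0, 0], "offset": [0, 0, -0.001], "fingers": 0}, {"turn": [0, 0, 0], "offset": [0, 0, -0.001], "fingers": 0}, {"turn": [0, 0, 0], "offset": [0, 0, -0.001], "fingers": 0}, {"turn": [0, 0, 0], "offset": [0, 0, -0.001], "fingers": 0}, {"turn": [0, 0, 0], "offset": [0, 0, -0.001], "fingers": 0}, {"turn": [0, 0, 0], "offset": [0, 0, 0], "fingers": 0}, {"turn": [0, 0, 0], "offset": [0, 0, 0], "fingers": 0}]}}

```text
time: 13.7
tool_pos: [671.6, 120.8, 215.9]
orientation: [0.0, 0.129, 0.992, -0.0]
ft_force: [-0.6, -0.4, 6.3]
grip_width: 0.3
grasp_force: 3.1
```

>>> {"api": "arm_command", "payload": {"increments": [{"turn": [0, 0, 0], "offset": [0, 0, -0.001], "fingers": 0}, {"turn": [0, 0, 0], "offset": [0, 0, -0.001], "fingers": 0}, {"turn": [0, 0, 0], "offset": [0, 0, -0.001], "fingers": 0}, {"turn": [0, 0, 0], "offset": [0, 0, -0.0005], "fingers": 0}, {"turn": [0, 0, 0], "offset": [0, 0, 0], "fingers": 0}, {"turn": [0, 0, 0], "offset": [0, 0, 0], "fingers": 0}]}}

```text
time: 14.3
tool_pos: [671.6, 120.5, 212.6]
orientation: [0.0, 0.129, 0.992, -0.0]
ft_force: [-1.8, -0.5, 7.0]
grip_width: 0.2
grasp_force: 3.5
```

```bash
python3 - <<'E'
from h import *
for i in range(6):
    s=observe();print(s['time'],s['tool_pos'],s['ft_force'])
    c=read_camera('top')
E
```

```text
14.3 [671.55464873 120.45520889 212.55756932] [-1.82586258 -0.47935299  7.02994267]
14.35 [671.56002326 120.47443142 212.59997151] [-1.37723525 -0.6186949   7.19465567]
14.4 [671.54666461 120.44609551 212.593749  ] [-2.26176903 -0.42958492  6.7656405 ]
14.45 [671.55995305 120.48252861 212.60950902] [-1.44904376 -0.44642021  7.03967739]
14.5 [671.56546803 120.43986456 212.6047484 ] [-2.00092791 -0.53544426  7.1998277 ]
14.55 [671.56477019 120.44383469 212.59242768] [-1.728349   -0.5569087   7.97427988]
```

>>> {"api": "arm_command", "payload": {"increments": [{"turn": [0, 0, 0], "offset": [0, 0, -0.0005], "fingers": 0}, {"turn": [0, 0, 0], "offset": [0, 0, -0.0005], "fingers": 0}, {"turn": [0, 0, 0], "offset": [0, 0, -0.0005], "fingers": 0}, {"turn": [0, 0, 0], "offset": [0, 0, 0], "fingers": 0}, {"turn": [0, 0, 0], "offset": [0, 0, 0], "fingers": 0}]}}

```text
time: 15.1
tool_pos: [671.5, 120.4, 211.1]
orientation: [0.0, 0.129, 0.992, -0.0]
ft_force: [-1.5, -1.0, 8.5]
grip_width: 0.6
grasp_force: 3.6
```

>>> {"api": "arm_command", "payload": {"increments": [{"turn": [0, 0, 0], "offset": [0, 0, -0.0005], "fingers": 0}, {"turn": [0, 0, 0], "offset": [0, 0, 0], "fingers": 0}, {"turn": [0, 0, 0], "offset": [0, 0, 0], "fingers": 0}]}}

```text
time: 15.4
tool_pos: [671.5, 120.3, 210.7]
orientation: [0.0, 0.129, 0.992, -0.0]
ft_force: [-1.4, -1.4, 8.2]
grip_width: -0.0
grasp_force: 3.7
```

Now a check of the lever angle by depth and of the token.

```bash
python3 - <<'E'
from h import *
b=snap('scene','scene6');snap('top','top6')
F=[observe()['ft_force'][2]]
for i in range(8): read_camera('top');F.append(observe()['ft_force'][2])
print(np.mean(F),np.max(F))
cv2.imwrite('pics/close6.png',cv2.resize(b['frame'][195:295,290:400],None,fx=6,fy=6,interpolation=2)[:,:,::-1])
def prof(n):
    P=world(np.load(f'pics/{n}.npz'));d=P-[631,32.5,0];x=d@[.967,-.256,0];y=d@[.256,.967,0]
    for lo,hi in((-30,-10),(-10,10),(10,30),(30,46)):
        k=(y>lo)&(y<hi)&(x>10)&(x<25)&(P[...,2]>195)&(P[...,2]<240)
        print(n,lo,hi,k.sum(),np.median(P[k][:,2]) if k.any() else 0)
for n in('scene4','scene6'):prof(n)
E
```

```text
7.768785608465472 8.38747068643204
scene4 -30 -10 33 225.16664421940004
scene4 -10 10 32 224.3953961066333
scene4 10 30 28 224.8457152499479
scene4 30 46 20 224.43872913169764
scene6 -30 -10 34 224.9346597518911
scene6 -10 10 33 221.9940432004821
scene6 10 30 28 218.3262205650263
scene6 30 46 25 215.35661172921732
```

View pics/close6.png

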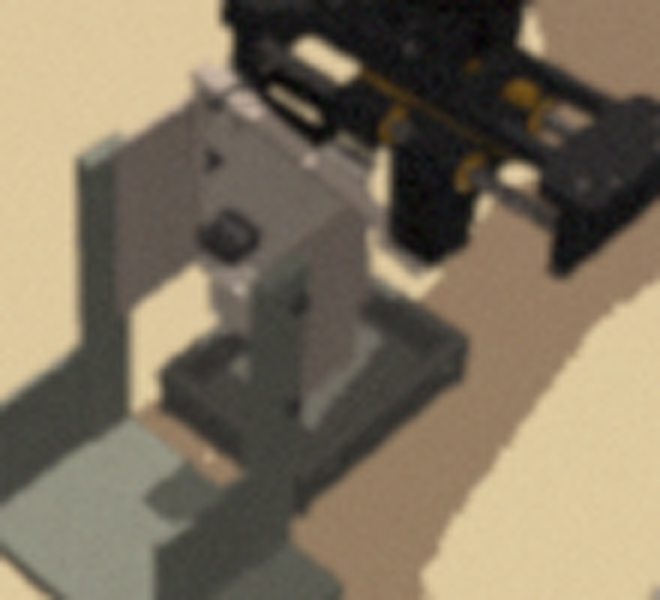

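The lever is down by about 0.16 rad from the depth profile (arm at crop (330,180) slopes). A little further, towards the stop.

>>> {"api": "arm_command", "payload": {"increments": [{"turn": [0, 0, 0], "offset": [0, 0, -0.0005], "fingers": 0}, {"turn": [0, 0, 0], "offset": [0, 0, 0], "fingers": 0}, {"turn": [0, 0, 0], "offset": [0, 0, 0], "fingers": 0}]}}

```text
time: 16.2
tool_pos: [671.5, 120.2, 210.2]
orientation: [0.0, 0.129, 0.992, -0.0]
ft_force: [-2.3, -0.7, 8.5]
grip_width: 0.1
grasp_force: 3.7
```

>>> {"api": "arm_command", "payload": {"increments": [{"turn": [0, 0, 0], "offset": [0, 0, -0.0005], "fingers": 0}, {"turn": [0, 0, 0], "offset": [0, 0, 0], "fingers": 0}, {"turn": [0, 0, 0], "offset": [0, 0, 0], "fingers": 0}]}}

```text
time: 16.5
tool_pos: [671.5, 120.2, 209.7]
orientation: [0.0, 0.129, 0.992, -0.0]
ft_force: [-2.0, -1.0, 8.3]
grip_width: 0.5
grasp_force: 3.8
```

```bash
python3 - <<'E'
from h import *
b=snap('scene','scene7');F=[observe()['ft_force']]
for i in range(8): read_camera('top');F.append(observe()['ft_force'])
print(np.mean(F,0),observe()['tool_pos'])
for n in('scene4','scene7'):
    P=world(np.load(f'pics/{n}.npz'));d=P-[631,32.5,0];x=d@[.967,-.256,0];y=d@[.256,.967,0]
    k=(y>0)&(y<46)&(x>10)&(x<25)&(P[...,2]>195)&(P[...,2]<240);print(n,np.polyfit(y[k],P[k][:,2],1))
c=[np.load(f'pics/{n}.npz')['frame'][195:295,290:400,::-1] for n in('scene4','scene7')]
cv2.imwrite('pics/close7.png',np.hstack([cv2.resize(f[45:90,20:85],None,fx=6,fy=8,interpolation=2) for f in c]))
E
```

```text
[-2.29476742 -1.24169479  7.96844531] [671.49648532 120.13701478 209.72381085]
scene4 [-2.13087832e-02  2.25320750e+02]
scene7 [-1.86729015e-01  2.21513176e+02]
```

View pics/close7.png

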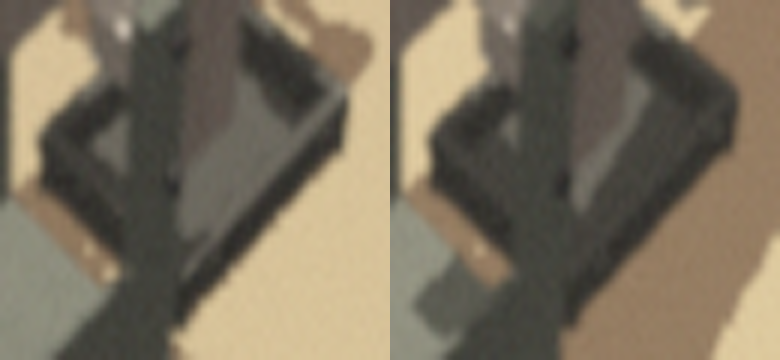

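The tray stands unchanged under the mechanism. The token, if it lies in the tray, is hidden behind the upright at (540,180), and there is no brass on the counter. The lever has turned about 0.165 rad with 8 N and no stop felt; adding a little margin.

>>> {"api": "arm_command", "payload": {"increments": [{"turn": [0, 0, 0], "offset": [0, 0, -0.0005], "fingers": 0}, {"turn": [0, 0, 0], "offset": [0, 0, 0], "fingers": 0}, {"turn": [0, 0, 0], "offset": [0, 0, 0], "fingers": 0}, {"turn": [0, 0, 0], "offset": [0, 0, 0], "fingers": 0}, {"turn": [0, 0, 0], "offset": [0, 0, 0], "fingers": 0}, {"turn": [0, 0, 0], "offset": [0, 0, 0], "fingers": 0}, {"turn": [0, 0, 0], "offset": [0, 0, 0], "fingers": 0}, {"turn": [0, 0, 0], "offset": [0, 0, 0], "fingers": 0}]}}

```text
time: 17.75
tool_pos: [671.5, 120.1, 209.3]
orientation: [0.0, 0.129, 0.992, -0.0]
ft_force: [-1.3, -1.2, 9.2]
grip_width: 0.2
grasp_force: 4.0
```

```bash
python3 - <<'E'
from h import *
# token search: colour change toward brass inside tray / around
a,b=(np.load(f'pics/scene{i}.npz') for i in(5,7))
P=world(b);d=P-[631,32.5,0];x=d@[.967,-.256,0];y=d@[.256,.967,0]
k=(P[...,2]<30)&(x>-110)&(x<60)&(abs(y)<60)
h=cv2.cvtColor(b['frame'],cv2.COLOR_RGB2HSV).astype(int);h0=cv2.cvtColor(a['frame'],cv2.COLOR_RGB2HSV).astype(int)
m=k&(abs(x+35)<63)&(abs(y)<48)
print(m.sum(),'sat',np.sort(h[m][:,1])[-12:],np.sort(h0[m][:,1])[-12:])
v,u=np.nonzero(m&(h[...,1]>h0[...,1]+40));print(list(zip(u,v,x[v,u].round(),y[v,u].round(),P[v,u,2].round()))[:20])
F=[]
for i in range(8): read_camera('scene');F.append(observe()['ft_force'])
print(np.mean(F,0),observe()['tool_pos'])
E
```

```text
437 sat [79 79 79 80 81 81 81 81 83 83 84 84] [77 77 78 79 79 79 80 80 81 81 82 85]
[]
[-2.67453754 -1.25096505  8.39890596] [671.51774173 120.13253916 209.28673916]
```

```bash
python3 -c "
from station import *
print(finish_job())"
```

```text
the job is handed in; nothing more can be done
None
```

I handed the job in with the tray standing under the outlet and the lever held down at about 0.17 rad with about 8 N. I never saw the token in the tray: the landing spot was hidden from both cameras, and none was visible on the counter.

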